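# Fit the filling template on the cup stand and lock it with its spring clip

## Robot

A 7-joint arm with a two-finger parallel gripper is mounted at the origin on a cart in front of the work surface, level with it; the furniture and walls round the work are solid. World frame = base frame: x ahead of the robot, y to its left, z up, the work surface at z = 0. Lengths are in m, angles in rad, forces in N, time in s.
With the tool pointing down it reaches from about 0.4 to 0.85 m from the base axis. Payload 10.4 kg.
Tool frame: the origin (TCP) lies on the centre line of the jaws, within the pads' length; the fingertips stand nose_length ahead of it and the grasp point (between the pads) lies 3 mm ahead of it (nose_length is the distance from the TCP to the fingertips, in m); z points along the fingers, y is the direction in which the jaws open and shut (so a half turn about z gives the same grasp; the last joint's range is limited). The gripper opens to 87 mm and grips with 3 to 60 N. Pads are 19 mm wide; open, the fingers measure 117 mm over their backs; the gripper's body (75 mm by 190 mm) begins 51 mm behind the grasp point.
Start: joints at [-1.296, 0.332, -0.065, 1.46, 0.022, 1.35, -0.088], TCP at [0.183, 0.598, 0.245] pointing down, gripper open.
Joint ranges: [-2.6, 2.6], [-0.5, 2.12], [-1.47, 1.34], [0.16, 2.42], [-1.27, 4.41], [0.06, 2.06], [-2.6, 2.6]. Speed limits (rad/s): [2.22, 2.22, 2.79, 2.79, 3.14, 3.14, 3.14].

## Interface

Orientations are given as a 3x3 rotation matrix whose columns are the frame's x, y, z axes.
In Python, from rig import * gives the robot as it stands.
- The arm moves only by the tool arm_command, never from a script. Its argument "rows" is a list of rows, each a list of 3 entries, a list of its own where there are three numbers: the turn, a rotation vector about the tool's x, y, z in rad, then the shift along the tool's x, y, z in cm, then the closure, from 0 (fully open) to 1 (shut). In form: [[[wx, wy, wz], [x, y, z], hand], ...]. A call has 1 to 20 rows; each row is the pose to reach, as a shift and turn from the pose commanded when the call began, along the tool's axes at that moment; what a row does not reach only later rows make up. A row lasts 1/10 s, in which the tool goes at most 50 mm and 8.59 degrees, less where a joint would pass 70% of its speed; a pose out of reach is approached as far as the arm can. A call with a gripper value outside its range is refused whole. The fingers move at their own pace and stop on an object; "squeeze" is the grip in N (left out, the last holds). Time passes only in rows, so rows that repeat a pose let the fingers close. It gives the time, the measured TCP pose, the force and the opening at its end, in the units of the state.
- get_obs(): the state, without advancing time (a new reading comes with each control period).
- snapshot(name): name is "scene" or "top" or "wrist"; returns a dict with "image" (400x640x3 uint8, red, green, blue), "fx", "fy", "cx", "cy" (pixels), "rvec" (rotation vector, rad) and "tvec" (3), from world to camera coordinates, as OpenCV has them. Camera axes: x right, y down, z forward; pixel columns grow to the right and rows downward; lengths in m; the calibration is good to about 2 mm. A picture is of the moment at which its call begins. There is no depth.
- job_done(): hands the job in, once; it reports no verdict.
Trained networks look in a picture, given as the dict that the camera call returned (one of the last four; its "shot" number tells which), for a name from the list of things; names that differ only in an ending like _2 or _b are one class to them, and where a whole thing is asked for, a point or a joint stands for the part that bears it (a point fixed in the world has none). Each returns a list of dicts, best first, with "score" (0 to 1); they miss things now and then, are a little off and sometimes report something else, mostly with a low value. They report only what shows in the picture. A call takes as long as a camera call.
- recognise(picture, thing): "bbox" ([centre column, centre row, width, height] in pixels, round what is visible of it).
- trace(picture, thing): "mask" (400x640 bool, what is visible of it) and "bbox" ([centre column, centre row, width, height] in pixels, round what is visible of it).
- mark_of(picture, thing): "centre" ([row, column] in pixels: a listed point, or the origin of a listed thing).
The state is a dict: "clock": time; "joint_positions": joint angles; "qvel": joint speeds; "joint_torque": joint torques, N m; "position": TCP position; "orientation": TCP orientation; "force": force on the tool from outside, world axes, zero at the start; "moment": the same for the moment, N m; "finger_gap": opening from 0.0 (shut) to 1.0 (fully open).
Only numpy, scipy, OpenCV 4.12 (cv2) and the standard library are available. Lean on these libraries where they do the work, as an engineer would, in place of code of your own. Each camera call takes 0.05 s, during which the arm holds its last target.

## Task

Fit the filling template onto the cup stand so that it lies flat on the block with both guide pins through its two guide holes, the clip end over the grooved pin. Then push the orange tab of the template's spring clip until the clip snaps fully home round the groove of that pin, let go, and leave the vials, jar, timer and funnel standing where they are.

Things in the scene. Friction and masses are not known exactly. Their poses are not given: they have to be found in the camera images.
- stand: Cup filling stand, fixed on the worktop: blue block 100 x 210 mm with dark end bars, top face 28 mm above the worktop, two aluminium cups sunk flush in it, two upright steel guide pins 160 mm apart. Origin: centre of its underside. y runs along its length from the plain to the grooved pin, x across it (away from the robot at yaw 0), z up.
- pin_grooved (a point): Point on the grooved guide pin's axis at the height of the block's top face (80 mm along stand +y). Pin 14 mm in diameter; it rises 27 mm above the block, the last 7 mm a tapered nose; a groove 7 to 15 mm above the block leaves a neck 9 mm in diameter.
- pin_plain (a point): Point on the plain guide pin's axis at the height of the block's top face (80 mm along stand -y). Pin 12 mm in diameter, rises 27 mm above the block, the last 7 mm a tapered nose.
- template_plate (a point): Centre of the underside of the filling template: a loose aluminium plate 84 x 200 x 8 mm (0.4 kg), with two round filling holes with steel collars, a black bridge handle, a guide hole at each end and a spring clip. y runs along its length to the clip end, x across it (the way the clip is pushed), z up. Fitted: lies on the middle of the block's top face, axes as the stand's.
- template_handle (a point): Centre of the template's handle bar, over the middle of the plate, 40 mm above its underside: a flat-sided black bar 14 mm thick (template x), 56 mm long (template y), from 30 to 50 mm above the underside, on two feet. Axes as the template's.
- hole_clip_end (a point): Centre of the guide hole at the template's clip end, on the underside, 80 mm along template +y from the middle; 15.6 mm in diameter, goes over the grooved pin. Fitted: it coincides with pin_grooved.
- hole_far_end (a point): Centre of the guide hole at the template's other end, on the underside, 80 mm along template -y; 13.6 mm in diameter, goes over the plain pin. Fitted: it coincides with pin_plain.
- clip (a joint): Travel of the spring clip along template +x, in m: 0 to 0.002 at the start (clear of the guide hole), about 0.020 home. An open steel fork 4 mm thick, 1 mm above the plate; its flared sprung arms, 5.8 mm apart at the throat, meet the 9 mm neck at 0.010, spread over it and snap behind it. Slides with 1 to 2 N, snaps in with about 9 to 11 N; enters only when the template lies flat on the block.
- clip_tab (a point): Centre of the pushing face of the clip's orange thumb tab, the face that looks to template -x. The tab is 22 mm wide (template y), 4 mm thick, and stands 1 to 20 mm above the plate's upper face; this point is 14 mm above that face and at the start about 36 mm to template -x of the guide hole's axis. Push it towards template +x.
- clip_seat (a point): Middle of the clip's round seat, where the pin's neck lies when the clip is home; at the start about 19 mm to template -x of the axis of hole_clip_end.
- vial_white: Glass vial with a white cap, 27 mm in diameter, 62 mm tall, a bystander. Origin: centre of its underside.
- vial_black: Glass vial with a black cap, 27 mm in diameter, 62 mm tall, a bystander. Origin: centre of its underside.
- vial_red: Glass vial with a red cap, 27 mm in diameter, 62 mm tall, a bystander. Origin: centre of its underside.
- jar: Glass jar with a black screw cap, 61 mm in diameter, 100 mm tall, a bystander. Origin: centre of its underside.
- timer: Small white lab timer, 58 x 64 x 20 mm, a bystander. Origin: centre of its underside.
- funnel: White funnel standing mouth down, 69 mm in diameter, 72 mm tall, a bystander. Origin: centre of its underside.

How it is judged:
By the outcome, as a careful person would: the job done as asked, in the order asked, and still so for the second after the job is handed in, with the robot touching nothing.
It also fails if it takes over 54 s, if anything falls off the work surface, if the arm or the gripper's body presses on something with over 40 N, if the wrist force passes 120 N, or if a joint passes its speed limit or range.

## Working session

There is one attempt and no reset: what is moved stays moved. The work goes in short steps, Python scripts to look and compute and a tool call to move; the robot and the scene stay as the last step left them, time stands still between calls to the robot, and variables do not carry over. Pictures are saved under pics/ and viewed, and the job is handed in when it is done.

Besides the shell and the picture viewer there is one more tool, called as name([rows], argument=value, ...), one row to a line, values as JSON. arm_command: Moves the arm, as the interface text tells. Its arguments: {"type":"object","properties":{"rows":{"type":"array"},"squeeze":{"type":"number"}},"required":["rows"]}

```bash
ls; mkdir -p pics
python3 - <<'E'
from rig import *
import cv2,numpy as np
o=get_obs()
for k,v in o.items(): print(k,np.round(v,4).tolist())
for n in ["scene","top","wrist"]:
    p=snapshot(n); cv2.imwrite(f"pics/{n}0.png",p["image"][:,:,::-1]); print(n,p["fx"],p["cx"],p["cy"],p["rvec"],p["tvec"],p["shot"])
    for t in ["template_handle","hole_clip_end","hole_far_end","clip_tab","pin_grooved","pin_plain","stand","template_plate"]:
        r=mark_of(p,t); print(t,[(np.round(d["centre"],1).tolist(),round(d["score"],2)) for d in r[:2]])
E
```

```text
pics
clock 0.0
joint_positions [-1.2956, 0.3329, -0.0647, 1.461, 0.0216, 1.3499, -0.0885]
qvel [0.0025, -0.0007, 0.0013, 0.0004, 0.0012, 0.0027, 0.0012]
joint_torque [-0.0019, -62.3257, 0.0233, -38.9925, -0.0615, 0.0393, 0.0002]
position [0.1833, 0.5971, 0.2437]
orientation [[-0.956, 0.2934, -0.0003], [0.2934, 0.956, -0.0014], [-0.0001, -0.0014, -1.0]]
force [0.3174, -0.3136, 0.3525]
moment [-0.0014, 0.0047, 0.0043]
finger_gap 0.9974
scene 402.9516630424004 318.87510106377647 203.56422536052634 [ 0.54370118 -2.39915139  1.53296453] [0.5268941  0.16740933 0.66168762] 1
template_handle [([216.6, 387.1], 0.98)]
hole_clip_end [([246.6, 365.5], 0.93), ([244.2, 264.9], 0.25)]
hole_far_end [([219.4, 406.1], 0.74)]
clip_tab [([244.9, 381.4], 0.63), ([207.7, 295.8], 0.51)]
pin_grooved [([243.9, 268.9], 0.58), ([247.5, 380.9], 0.18)]
pin_plain [([209.1, 294.4], 0.85)]
stand [([234.1, 281.5], 0.84)]
template_plate [([236.8, 387.4], 0.82)]
top 520.5110333257934 314.7321883956696 203.26164917751146 [ 2.16084866 -2.19196788  0.14499696] [0.0028534  0.5903523  1.19793064] 2
template_handle [([262.1, 341.3], 0.9)]
hole_clip_end [([252.5, 306.4], 0.8)]
hole_far_end [([273.2, 367.3], 0.94)]
clip_tab [([269.8, 303.0], 0.56), ([202.9, 206.5], 0.23)]
pin_grooved [([189.1, 256.3], 0.89)]
pin_plain [([174.4, 325.3], 0.79)]
stand [([181.0, 292.5], 0.59)]
template_plate [([262.9, 336.7], 0.6), ([255.1, 306.2], 0.56)]
wrist 290.9728697832167 315.99601069468235 197.35909023308716 [-2.32096542 -1.71567434 -0.26130538] [-0.62489435 -0.03628783  0.39232916] 3
template_handle []
hole_clip_end []
hole_far_end []
clip_tab []
pin_grooved []
pin_plain []
stand []
template_plate []
```

View pics/scene0.png

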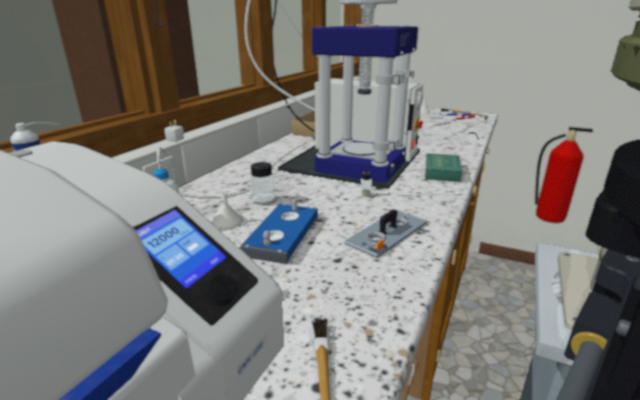

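View pics/top0.png

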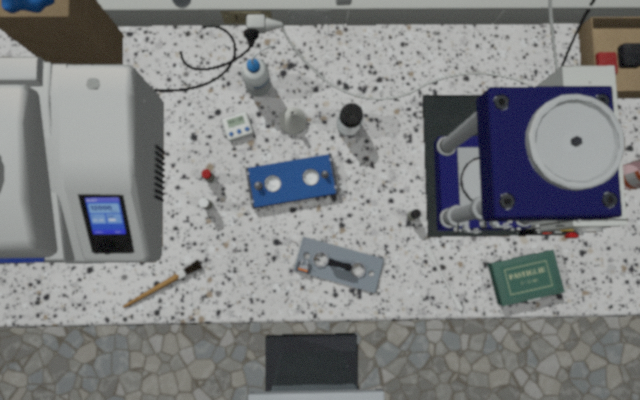

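View pics/wrist0.png

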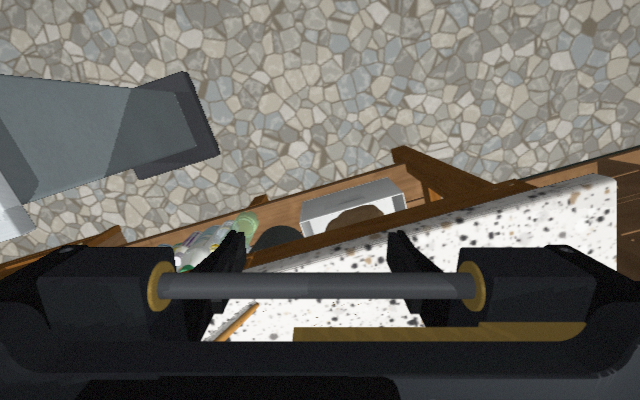

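```bash
cat > h.py <<'E'
import numpy as np, cv2
from scipy.optimize import least_squares
def proj(p,X):
    X=np.atleast_2d(np.array(X,float))
    K=np.array([[p["fx"],0,p["cx"]],[0,p["fy"],p["cy"]],[0,0,1]])
    return cv2.projectPoints(X,np.array(p["rvec"]),np.array(p["tvec"]),K,None)[0][:,0]
def cast(p,uv,z):
    R=cv2.Rodrigues(np.array(p["rvec"],float))[0]; t=np.array(p["tvec"]).ravel()
    d=R.T@np.array([(uv[0]-p["cx"])/p["fx"],(uv[1]-p["cy"])/p["fy"],1]); c=-R.T@t
    return c+d*(z-c[2])/d[2]
def xf(th,model):
    x,y,a,z=th; c,s=np.cos(a),np.sin(a)
    m=np.atleast_2d(model); return np.c_[x+c*m[:,0]-s*m[:,1], y+s*m[:,0]+c*m[:,1], z+m[:,2]]
def fit(obs,th0,z,loss="soft_l1"):
    # obs: list of (pic, modelpt, uv)
    def f(th):
        return np.concatenate([ (proj(p,xf([*th,z],m))[0]-uv) for p,m,uv in obs])
    r=least_squares(f,th0,loss=loss); return r.x, f(r.x).reshape(-1,2)
TM={"template_handle":[0,0,.04],"hole_clip_end":[0,.08,0],"hole_far_end":[0,-.08,0],"clip_tab":[-.036,.08,.022],"template_plate":[0,0,0]}
SM={"pin_grooved":[0,.08,.028],"pin_plain":[0,-.08,.028],"stand":[0,0,0]}
E
python3 - <<'E'
from rig import *
from h import *
ps=[snapshot("scene"),snapshot("top")]
R=cv2.Rodrigues(np.array(ps[1]["rvec"]))[0]; print(R)
for M,th0 in ((TM,[.45,0,.3]),(SM,[.65,.1,-.2])):
    for sel in ([0,1],[0],[1]):
        obs=[];lab=[]
        for i in sel:
            for t,m in M.items():
                r=mark_of(ps[i],t)
                if r and r[0]["score"]>.4: obs.append((ps[i],m,np.array(r[0]["centre"])[::-1])); lab.append((i,t))
        th,res=fit(obs,th0,0)
        print(sel,th,np.degrees(th[2]))
        for l,e in zip(lab,res): print("  ",l,e.round(1))
for t in ["vial_white","vial_black","vial_red","jar","timer","funnel"]:
    for i in (0,1):
        r=mark_of(ps[i],t)
        if r: print(t,i,cast(ps[i],np.array(r[0]["centre"])[::-1],0).round(3),round(r[0]["score"],2))
im=ps[1]["image"][120:320,170:410,::-1]; cv2.imwrite("pics/topz.png",cv2.resize(im,(720,600),interpolation=cv2.INTER_CUBIC))
E
```

```text
[[-0.01555977 -0.99961109  0.0231424 ]
 [-0.99394953  0.01294647 -0.10907211]
 [ 0.10873008 -0.02469951 -0.99376441]]
[0, 1] [ 0.44971101 -0.06120276 -0.29228217] -16.746534992267197
   (0, 'template_handle') [ 0.3 -0.6]
   (0, 'hole_clip_end') [-0.5  1.7]
   (0, 'hole_far_end') [0.5 0.2]
   (0, 'template_plate') [ 0.8 -0.4]
   (1, 'template_handle') [ 0.1 -0.2]
   (1, 'hole_clip_end') [-1.1 -0.7]
   (1, 'hole_far_end') [-0.1 -3.3]
   (1, 'template_plate') [0.7 1.1]
[0] [ 0.450378  -0.0613824 -0.2811099] -16.106410841456803
   (0, 'template_handle') [ 0.  -0.7]
   (0, 'hole_clip_end') [-0.5  1.7]
   (0, 'hole_far_end') [-0.1 -0. ]
   (0, 'template_plate') [ 0.5 -0.5]
[1] [ 0.44761732 -0.0614005  -0.33608441] -19.256218073912233
   (1, 'template_handle') [0.2 0.7]
   (1, 'hole_clip_end') [-0.5 -1.2]
   (1, 'hole_far_end') [-0.4 -1. ]
   (1, 'template_plate') [0.8 2. ]
[0, 1] [0.64884758 0.04756007 0.15636597] 8.95911005715623
   (0, 'pin_grooved') [0.6 2. ]
   (0, 'pin_plain') [1. 1.]
   (0, 'stand') [-1.   1.8]
   (1, 'pin_grooved') [ 0.9 -4.3]
   (1, 'pin_plain') [ 0.6 -3.4]
   (1, 'stand') [-0.3  1.7]
[0] [0.65337661 0.04143089 0.15639599] 8.960830108153187
   (0, 'pin_grooved') [0.4 0.1]
   (0, 'pin_plain') [ 0.5 -0.4]
   (0, 'stand') [-1.4  0.2]
[1] [0.64088022 0.04862271 0.16801226] 9.626393684361352
   (1, 'pin_grooved') [ 0.5 -0.6]
   (1, 'pin_plain') [ 0.1 -0.5]
   (1, 'stand') [-0.7  4.9]
vial_white 1 [0.594 0.254 0.   ] 0.64
vial_black 0 [ 0.564 -0.251  0.   ] 0.47
vial_black 1 [ 0.564 -0.243  0.   ] 0.49
vial_red 0 [0.663 0.09  0.   ] 0.54
vial_red 1 [0.664 0.246 0.   ] 0.72
jar 0 [ 0.781 -0.082  0.   ] 0.65
jar 1 [ 0.779 -0.093  0.   ] 0.55
timer 1 [0.791 0.179 0.   ] 0.79
funnel 0 [0.799 0.049 0.   ] 0.56
funnel 1 [0.8   0.045 0.   ] 0.62
```

View pics/topz.png

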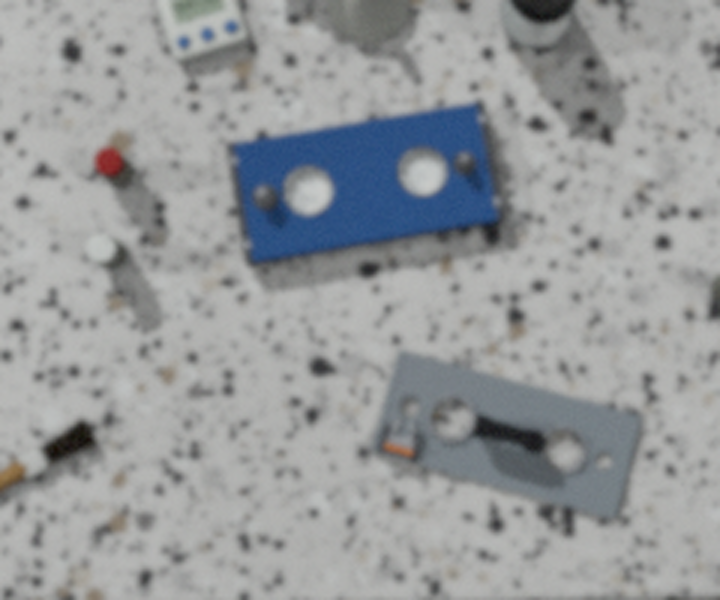

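Run:
```python
import rig
from rig import *
from h import *
print([n for n in dir(rig) if not n.startswith('__')], getattr(rig,'nose_length',None))
o=get_obs(); p=snapshot("wrist")
R=cv2.Rodrigues(np.array(p["rvec"]))[0]; c=-R.T@np.array(p["tvec"]).ravel()
Rt=np.array(o["orientation"]); print("cam in tool",Rt.T@(c-o["position"])); print("cam axes cols in tool\n",(Rt.T@R.T).round(3)); print(p["fx"],p["fy"])
```

```text
['IKError', 'get_obs', 'job_done', 'mark_of', 'nose_length', 'recognise', 'snapshot', 'trace'] 0.022
cam in tool [ 8.24075985e-02  6.30315522e-05 -1.40401168e-01]
cam axes cols in tool
 [[ 0.    -0.954 -0.298]
 [ 1.     0.    -0.001]
 [ 0.001 -0.298  0.954]]
290.9728697832167 290.9728697832167
```

arm_command([
  [[0,0,0.05],[-1.5,-1.6,-0.4],0],
  [[0,0,0.15],[-4.5,-5,-1],0],
  [[0,0,0.26],[-8,-8.8,-2],0],
  [[0,0,0.36],[-11.5,-12.6,-3],0],
  [[0,0,0.47],[-15,-16.4,-3.5],0],
  [[0,0,0.57],[-18.5,-20.2,-3.5],0],
  [[0,0,0.68],[-22,-24,-3.5],0],
  [[0,0,0.78],[-25,-27.8,-3.5],0],
  [[0,0,0.89],[-28,-31.6,-3.5],0],
  [[0,0,0.99],[-31,-35,-3.5],0],
  [[0,0,1.1],[-34,-38,-3.5],0],
  [[0,0,1.2],[-37,-41,-3.5],0],
  [[0,0,1.3],[-40,-44.5,-3.5],0],
  [[0,0,1.4],[-43,-48,-3.5],0],
  [[0,0,1.48],[-45.5,-50.5,-3.5],0],
  [[0,0,1.55],[-47,-52,-3.5],0],
  [[0,0,1.57],[-47,-52,-3.5],0],
  [[0,0,1.57],[-47,-52,-3.5],0],
  [[0,0,1.57],[-47,-52,-3.5],0],
], squeeze=45)

```text
clock: 5.6
position: [0.4798, -0.0358, 0.2794]
orientation: [[0.289, 0.957, -0.001], [0.957, -0.289, 0.0], [0.0, -0.001, -1.0]]
force: [0.2, 0.3, -0.2]
finger_gap: 1.0
```

```bash
cat >> h.py <<'E'
def measure(rig,p,M,th0,z,zoomname=None):
    obs=[];lab=[]
    for t,m in M.items():
        r=rig.mark_of(p,t)
        if r and r[0]["score"]>.4: obs.append((p,m,np.array(r[0]["centre"])[::-1])); lab.append((t,round(r[0]["score"],2),np.round(r[0]["centre"][::-1],1).tolist()))
    th,res=fit(obs,th0,z)
    print("pose",th.round(4),np.degrees(th[2]).round(2))
    for l,e in zip(lab,res): print("  ",l,e.round(1))
    return th
E
python3 - <<'E'
import rig
from rig import *
from h import *
o=get_obs(); print(o["clock"],o["position"],np.round(o["orientation"],3).tolist(),o["force"])
p=snapshot("wrist"); cv2.imwrite("pics/w1.png",p["image"][:,:,::-1])
measure(rig,p,TM,[.45,-.06,-.3],0); measure(rig,p,SM,[.645,.045,.16],0)
E
```

```text
5.6 [ 0.4798139  -0.03583954  0.27936346] [[0.289, 0.957, -0.001], [0.957, -0.289, 0.0], [0.0, -0.001, -1.0]] [ 0.20830273  0.25065771 -0.17204538]
pose [ 0.4451 -0.0592 -0.2943] -16.86
   ('template_handle', 0.76, [296.0, 192.4]) [0.7 2.2]
   ('hole_clip_end', 0.73, [297.1, 132.9]) [ 0.3 -0.7]
   ('hole_far_end', 0.62, [300.0, 234.7]) [-0.7  1.2]
   ('clip_tab', 0.76, [272.0, 133.9]) [-2.5 -0.3]
   ('template_plate', 0.79, [297.4, 187.7]) [ 1.  -0.8]
pose [ 0.6959 -0.0463 -1.9553] -112.03
   ('pin_grooved', 0.7, [534.8, 136.1]) [ 0.1 -0.4]
   ('pin_plain', 0.69, [447.4, 125.1]) [-31.8  -0.6]
   ('stand', 0.96, [415.5, 67.0]) [49.6 61.6]
```

View pics/w1.png

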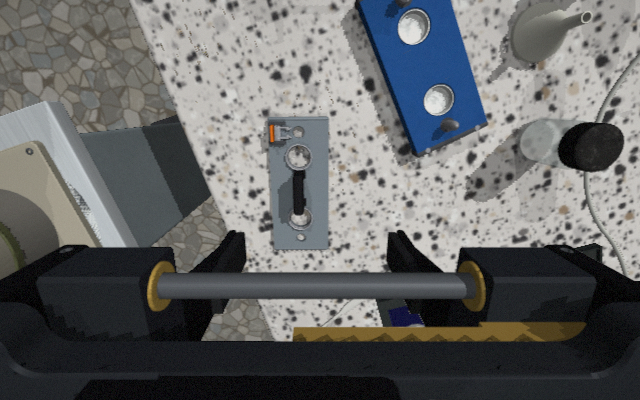

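arm_command([
  [[0,0,0],[-0.5,-0.4,2],0],
  [[0,0,0],[-1.3,-1,6],0],
  [[0,0,0],[-2.1,-1.6,10],0],
  [[0,0,0],[-2.9,-2.1,13],0],
  [[0,0,0],[-3.3,-2.4,15],0],
  [[0,0,0],[-3.3,-2.4,15],0],
  [[0,0,0],[-3.3,-2.4,15],0],
])

```text
clock: 6.75
position: [0.4479, -0.062, 0.1302]
orientation: [[0.293, 0.956, 0.0], [0.956, -0.293, -0.0], [-0.0, 0.0, -1.0]]
force: [0.1, -0.3, -0.1]
finger_gap: 1.003
```

Run:
```python
import rig
from rig import *
from h import *
o=get_obs(); print(o["clock"],o["position"],np.round(o["orientation"],3).tolist(),o["force"])
p=snapshot("wrist"); cv2.imwrite("pics/w2.png",p["image"][:,:,::-1])
measure(rig,p,TM,[.45,-.06,-.3],0)
for nm,th in (("a",[.4475,-.0605,-.294]),):
    corners=[[-.042,-.1,.008],[-.042,.1,.008],[.042,.1,.008],[.042,-.1,.008],[-.007,-.028,.05],[-.007,.028,.05],[.007,.028,.05],[.007,-.028,.05]]
    print(proj(p,xf([*th,0],corners)).round(1).tolist())
```

```text
6.75 [ 0.4479287  -0.06197962  0.13019004] [[0.293, 0.956, 0.0], [0.956, -0.293, -0.0], [-0.0, 0.0, -1.0]] [ 0.14675224 -0.30845086 -0.06603347]
pose [ 0.4475 -0.0592 -0.2789] -15.98
   ('template_handle', 0.96, [311.8, 205.2]) [2.9 0.9]
   ('hole_clip_end', 0.9, [313.0, 108.0]) [ 0.1 -1.9]
   ('hole_far_end', 0.74, [316.4, 263.3]) [-0.1  2.3]
   ('clip_tab', 0.94, [269.0, 107.1]) [-0.3 -0.2]
   ('template_plate', 0.78, [315.9, 192.8]) [-1.1 -0.2]
[[275.4, 287.7], [264.8, 82.9], [364.6, 82.6], [355.7, 287.4], [306.8, 243.1], [305.9, 177.8], [323.9, 177.7], [323.6, 243.1]]
```

View pics/w2.png

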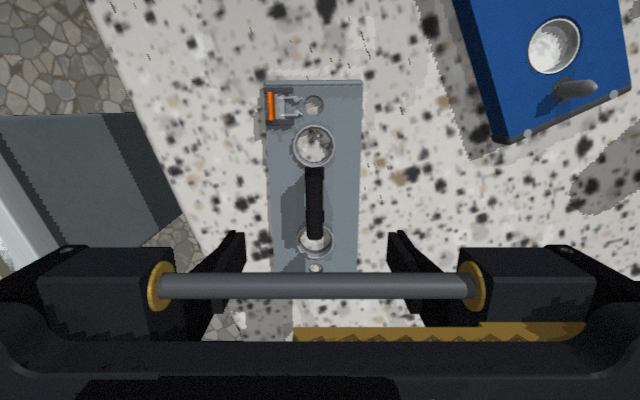

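Run:
```python
import cv2
im=cv2.imread("pics/w2.png")[70:300,220:420]
cv2.imwrite("pics/w2z.png",cv2.resize(im,None,fx=2.6,fy=2.6,interpolation=cv2.INTER_CUBIC))
```

```text
(no output)
```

View pics/w2z.png

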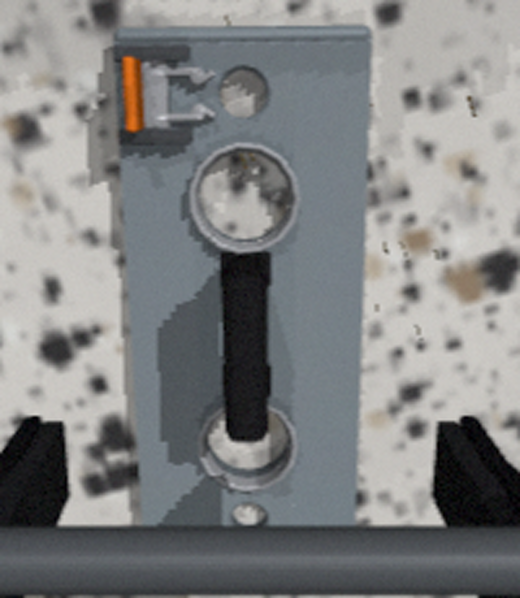

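Run:
```python
from rig import *
from h import *
p=snapshot("wrist")
O=[([-.042,.1,.008],(264.2,85)),([.042,.1,.008],(362.3,85)),([0,.08,.008],(313.8,105.4)),([0,-.08,.008],(316.2,267.7)),([-.007,-.028,.05],(306.7,239)),([.007,-.028,.05],(323,239)),([0,.028,.05],(314.6,175))]
obs=[(p,m,np.array(u)) for m,u in O]
for z in (0,):
    th,res=fit(obs,[.4475,-.06,-.29],z); print(th,np.degrees(th[2]),res.round(1).tolist())
```

```text
[ 0.44813649 -0.05833465 -0.28513404] -16.33697731279276 [[-0.8, -4.2], [1.0, -5.4], [-0.1, -0.2], [-0.4, 1.3], [0.1, 2.0], [0.6, 1.8], [-0.3, 0.2]]
```

arm_command([
  [[0,0,-0.01],[0.3,-0.1,1],0],
  [[0,0,-0.01],[0.3,-0.1,3],0],
  [[0,0,-0.01],[0.3,-0.1,5],0],
  [[0,0,-0.01],[0.3,-0.1,7],0],
  [[0,0,-0.01],[0.3,-0.1,8.4],0],
  [[0,0,-0.01],[0.3,-0.1,8.7],0],
  [[0,0,-0.01],[0.3,-0.1,8.7],0],
  [[0,0,-0.01],[0.3,-0.1,8.7],1],
  [[0,0,-0.01],[0.3,-0.1,8.7],1],
  [[0,0,-0.01],[0.3,-0.1,8.7],1],
  [[0,0,-0.01],[0.3,-0.1,8.7],1],
  [[0,0,-0.01],[0.3,-0.1,8.7],1],
  [[0,0,-0.01],[0.3,-0.1,8.7],1],
  [[0,0,-0.01],[0.3,-0.1,8.7],1],
  [[0,0,-0.01],[0.3,-0.1,8.7],1],
  [[0,0,-0.01],[0.3,-0.1,8.7],1],
], squeeze=50)

```text
clock: 8.7
position: [0.4474, -0.0589, 0.0425]
orientation: [[0.283, 0.959, -0.0], [0.959, -0.283, 0.0], [0.0, -0.0, -1.0]]
force: [0.4, -0.2, -0.3]
finger_gap: 0.271
```

Run:
```python
import rig
from rig import *
from h import *
o=get_obs(); print(o["clock"],o["position"],np.round(o["orientation"],4).tolist(),o["force"],o["moment"],o["finger_gap"])
p=snapshot("wrist"); cv2.imwrite("pics/w3.png",p["image"][:,:,::-1])
measure(rig,p,TM,[.45,-.06,-.3],0)
im=p["image"][0:300,150:450,::-1]
cv2.imwrite("pics/w3z.png",cv2.resize(im,(600,600),interpolation=cv2.INTER_CUBIC))
```

```text
8.7 [ 0.44739158 -0.05885066  0.04249738] [[0.2831, 0.9591, -0.0001], [0.9591, -0.2831, 0.0001], [0.0001, -0.0001, -1.0]] [ 0.43794573 -0.2156416  -0.3004022 ] [-0.13388937  0.07473422 -0.03745908] 0.27079789368834023
pose [ 0.4486 -0.0582 -0.2735] -15.67
   ('template_handle', 0.79, [317.9, 261.3]) [ 0.1 -0.8]
   ('hole_clip_end', 0.92, [315.6, 111.5]) [ 0.4 -2.9]
   ('hole_far_end', 0.91, [320.2, 325.9]) [-1.4  1.2]
   ('clip_tab', 0.93, [248.7, 108.6]) [-0.7  1.2]
   ('template_plate', 0.88, [315.3, 230.7]) [2.3 0.3]
```

View pics/w3z.png

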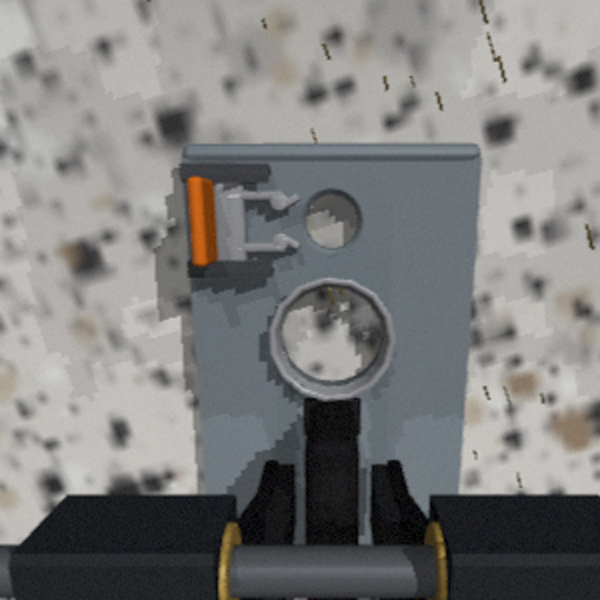

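arm_command([
  [[0,0,0],[0,0,0],1],
  [[0,0,0],[0,0,0],1],
  [[0,0,0],[0,0,0],1],
  [[0,0,0],[0,0,0],1],
  [[0,0,0],[0,0,0],1],
])

```text
clock: 9.5
position: [0.4474, -0.0589, 0.0425]
orientation: [[0.283, 0.959, -0.0], [0.959, -0.283, 0.0], [0.0, -0.0, -1.0]]
force: [0.5, -1.5, 0.4]
finger_gap: 0.152
```

Run:
```python
import rig
from rig import *
from h import *
o=get_obs(); print(o["clock"],o["position"],np.round(o["orientation"],4).tolist(),o["force"],o["moment"],o["finger_gap"])
p=snapshot("wrist")
im=p["image"][0:300,150:450,::-1]
cv2.imwrite("pics/w4z.png",cv2.resize(im,(600,600),interpolation=cv2.INTER_CUBIC))
print(proj(p,np.array(o["position"])+np.array(o["orientation"])@np.array([.08,0,.035])))
```

```text
9.5 [ 0.44740616 -0.05885872  0.0425128 ] [[0.283, 0.9591, -0.0], [0.9591, -0.283, 0.0001], [0.0001, -0.0001, -1.0]] [ 0.45647199 -1.45642787  0.40421353] [-0.11410734  0.08403271  0.00799883] 0.15223554081398794
[[316.2415579  110.46190668]]
```

View pics/w4z.png

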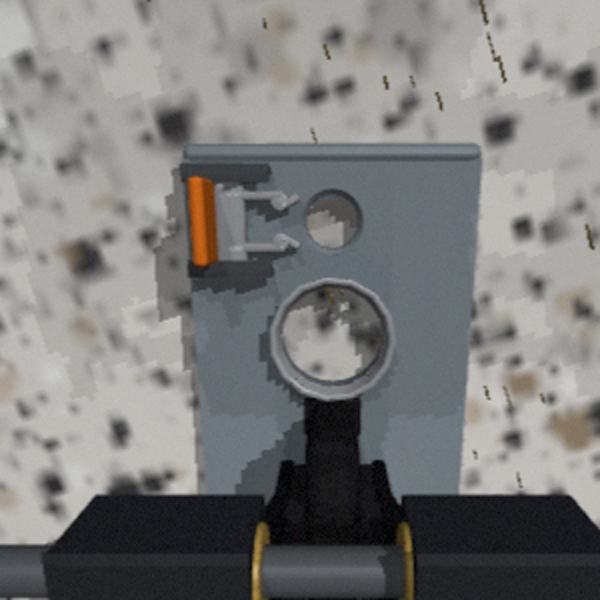

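arm_command([
  [[0,0,0],[0,0,-0.5],1],
  [[0,0,0],[0,0,-2],1],
  [[0,0,0],[0,0,-4],1],
  [[0,0,-0.02],[0.5,0.6,-6],1],
  [[0,0,-0.07],[1,1.4,-8.5],1],
  [[0,0,-0.13],[1.8,2.4,-11],1],
  [[0,0,-0.19],[2.7,3.6,-13.2],1],
  [[0,0,-0.25],[3.6,4.8,-15],1],
  [[0,0,-0.31],[4.5,6,-15.7],1],
  [[0,0,-0.37],[5.4,7,-15.7],1],
  [[0,0,-0.42],[6.1,7.9,-15.7],1],
  [[0,0,-0.447],[6.4,8.4,-15.7],1],
  [[0,0,-0.447],[6.4,8.4,-15.7],1],
  [[0,0,-0.447],[6.4,8.4,-15.7],1],
  [[0,0,-0.447],[6.4,8.4,-15.7],1],
])

```text
clock: 11.05
position: [0.5456, -0.0216, 0.1995]
orientation: [[-0.158, 0.987, -0.0], [0.987, 0.158, 0.0], [0.0, -0.0, -1.0]]
force: [-1.3, 0.1, -4.7]
finger_gap: 0.156
```

Run:
```python
import rig
from rig import *
from h import *
o=get_obs(); print(o["clock"],o["position"],np.round(o["orientation"],4).tolist(),o["force"],o["moment"],o["finger_gap"])
p=snapshot("wrist"); cv2.imwrite("pics/w5.png",p["image"][:,:,::-1])
for t in ["pin_grooved","pin_plain","stand","hole_clip_end"]:
    print(t,[(np.round(d["centre"][::-1],1).tolist(),round(d["score"],2)) for d in mark_of(p,t)[:2]])
im=p["image"][0:270,200:530,::-1]
cv2.imwrite("pics/w5z.png",cv2.resize(im,None,fx=2.2,fy=2.2,interpolation=cv2.INTER_CUBIC))
```

```text
11.05 [ 0.54559646 -0.02155607  0.19945147] [[-0.1582, 0.9874, -0.0005], [0.9874, 0.1582, 0.0001], [0.0002, -0.0005, -1.0]] [-1.33951818  0.10234644 -4.70143733] [-0.15658108  0.02623558  0.00722662] 0.15552381672726803
pin_grooved [([540.6, 155.8], 0.63), ([434.9, 49.7], 0.6)]
pin_plain [([417.3, 206.4], 0.77)]
stand [([411.8, 133.0], 0.69), ([316.2, 327.7], 0.24)]
hole_clip_end [([315.9, 109.2], 0.69), ([280.8, 110.2], 0.43)]
```

View pics/w5z.png

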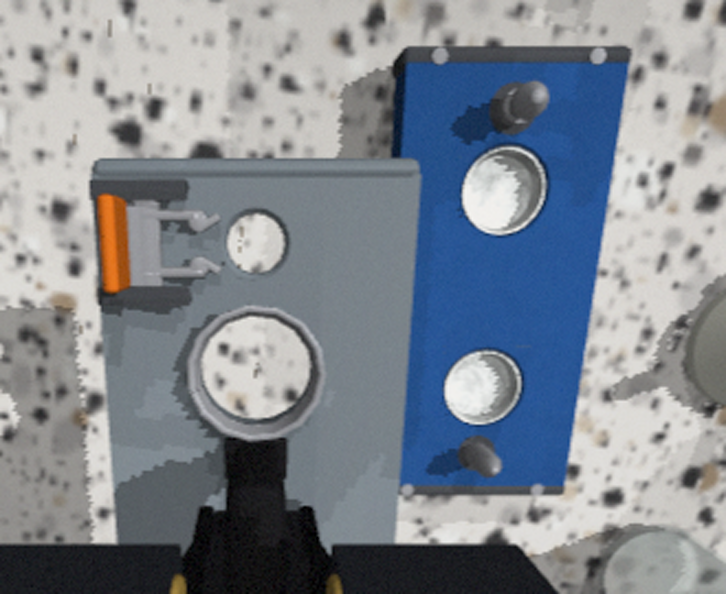

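Run:
```python
from rig import *
from h import *
p=snapshot("wrist"); o=get_obs()
Z=lambda u,v:np.array([200+u/2.2,v/2.2])
A={"gt":([0,.08,.055],Z(534,94)),"pt":([0,-.08,.055],Z(487,461)),"gb":([0,.08,.028],np.array([434.9,49.7])),"pb":([0,-.08,.028],np.array([417.3,206.4])),
"TR":([.05,.105,.028],Z(630,50)),"BR":([.05,-.105,.028],Z(563,492)),"TL":([-.05,.105,.028],Z(407,50))}
for ks in (["gt","pt"],["gb","pb"],["gt","pt","gb","pb"],["TR","BR","TL"],list(A)):
    th,res=fit([(p,*A[k]) for k in ks],[.647,.046,.16],0); print(ks,th.round(4),np.degrees(th[2]).round(2),res.round(1).tolist())
```

```text
['gt', 'pt'] [0.6462 0.0521 0.1502] 8.61 [[0.0, -0.9], [-0.0, 3.0]]
['gb', 'pb'] [0.6509 0.0509 0.1569] 8.99 [[-0.0, 0.3], [0.0, -0.4]]
['gt', 'pt', 'gb', 'pb'] [0.648  0.0514 0.1527] 8.75 [[1.5, 0.4], [1.7, 4.0], [-2.4, -0.8], [-2.6, -1.2]]
['TR', 'BR', 'TL'] [0.6486 0.0491 0.1601] 9.17 [[1.5, -0.3], [0.1, 3.8], [-2.8, -0.3]]
['gt', 'pt', 'gb', 'pb', 'TR', 'BR', 'TL'] [0.6483 0.0506 0.1578] 9.04 [[1.2, 1.4], [2.2, 4.7], [-2.7, 0.1], [-2.2, -0.6], [2.0, -2.1], [0.1, 2.6], [-2.5, -2.3]]
```

arm_command([
  [[0,0,0],[0.5,1,0],1],
  [[0,0,0],[1.7,3.4,0],1],
  [[0,0,0],[3,6,0.5],1],
  [[0,0,0],[4.2,8.6,2],1],
  [[0,0,0],[5,10.4,4],1],
  [[0,0,0],[5.5,11.2,6],1],
  [[0,0,0],[5.5,11.2,7.6],1],
  [[0,0,0],[5.5,11.2,8],1],
  [[0,0,0],[5.5,11.2,8],1],
  [[0,0,0],[5.5,11.2,8],1],
])

```text
clock: 12.35
position: [0.6483, 0.0504, 0.1207]
orientation: [[-0.159, 0.987, 0.001], [0.987, 0.159, 0.0], [0.0, 0.001, -1.0]]
force: [-0.2, -0.3, -4.2]
finger_gap: 0.155
```

Run:
```python
import rig
from rig import *
from h import *
o=get_obs(); print(o["clock"],o["position"],np.round(o["orientation"],4).tolist(),o["force"],o["moment"],o["finger_gap"])
p=snapshot("wrist"); cv2.imwrite("pics/w6.png",p["image"][:,:,::-1])
im=p["image"][50:250,220:420,::-1]
cv2.imwrite("pics/w6z.png",cv2.resize(im,(600,600),interpolation=cv2.INTER_CUBIC))
for c in ("scene","top"):
    p=snapshot(c); cv2.imwrite(f"pics/{c}6.png",p["image"][:,:,::-1])
    im=p["image"][150:290,200:400,::-1]
    if c=="top": im=p["image"][120:260,200:400,::-1]
    cv2.imwrite(f"pics/{c}6z.png",cv2.resize(im,None,fx=3.5,fy=3.5,interpolation=cv2.INTER_CUBIC))
```

```text
12.35 [0.64825315 0.05037092 0.12072941] [[-0.1586, 0.9873, 0.0015], [0.9873, 0.1586, 0.0004], [0.0001, 0.0015, -1.0]] [-0.1874349  -0.32886667 -4.16585039] [-0.10527149  0.01178871  0.0151027 ] 0.15524931468806755
```

View pics/w6z.png

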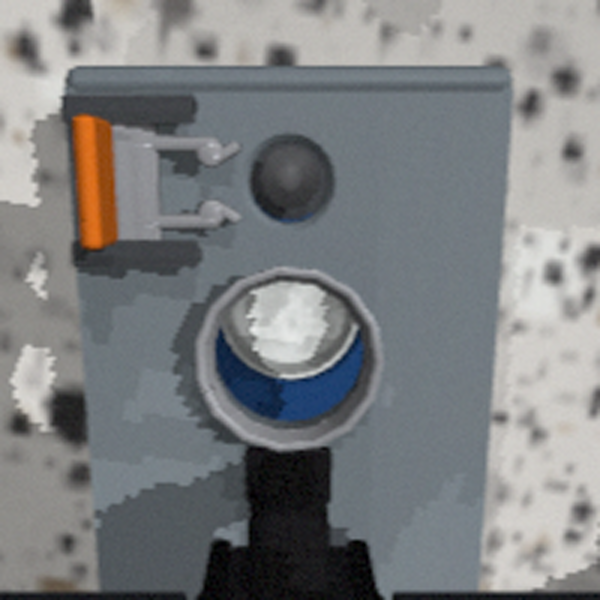

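View pics/scene6z.png

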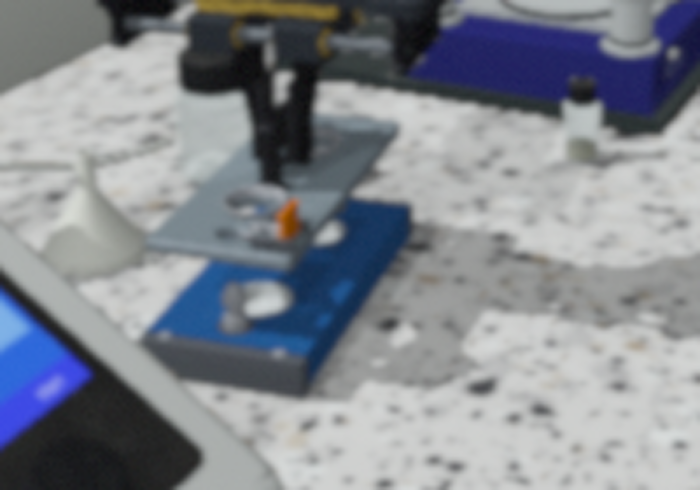

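View pics/top6z.png

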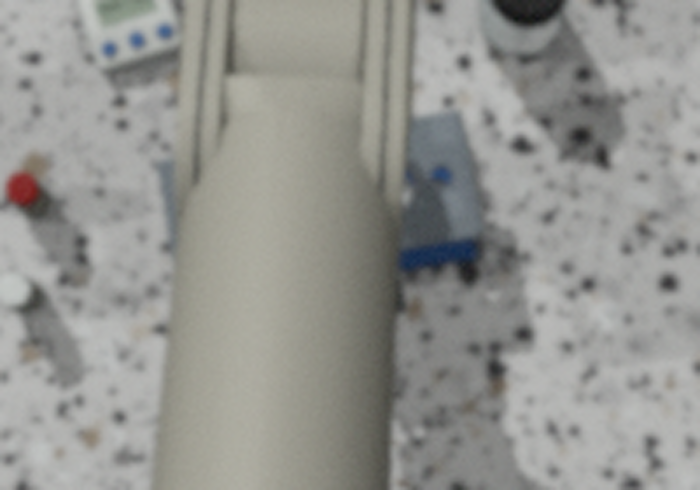

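Run:
```python
import cv2,numpy as np
im=cv2.imread("pics/w6.png")[85:135,290:345].astype(float)
im=np.clip((im/160)**.6*255,0,255).astype(np.uint8)
cv2.imwrite("pics/w6c.png",cv2.resize(im,None,fx=11,fy=11,interpolation=cv2.INTER_NEAREST))
```

```text
(no output)
```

View pics/w6c.png

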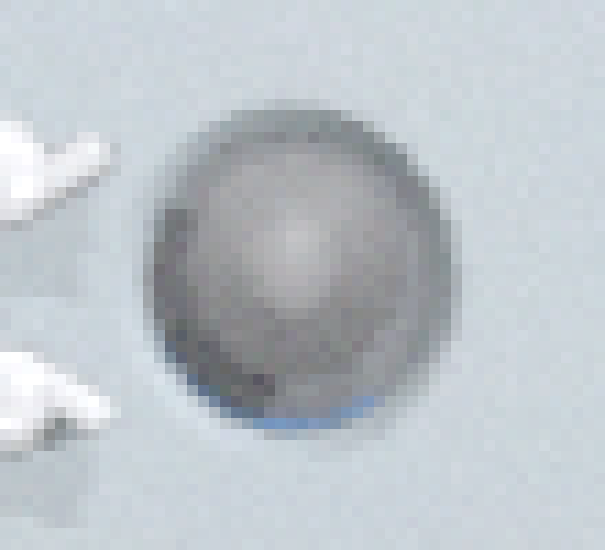

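Run:
```python
import cv2,numpy as np
im=cv2.imread("pics/w6.png")[90:130,298:336].astype(int)
d=im[:,:,0]-im[:,:,2]
g=im.sum(2)//3
print("B-R"); 
for r in range(0,40,1): print(90+r,' '.join(f"{v:3d}" for v in d[r,4:36]))
print("gray")
for r in range(0,40,1): print(90+r,' '.join(f"{v:3d}" for v in g[r,4:36]))
```

```text
B-R
90  15  12  13  14  13  14  14  14  14  15  12  13  13  14  14  13  14  15  14  14  14  13  15  14  14  12  12  13  12  13  14  15
91  15  15  15  15  11  14  16  14  14  13  15  16  14  13  16  13  14  12  13  12  14  14  13  13  14  15  12  13  13  13  13  13
92  14  16  16  12  12  15  14  13  14  15  13  12  13  14  11  15  12  14  10  16  14  14  14  11  13  14  12  14  15  12  14  13
93  13  15  14  15  14  14  12  14  14  12  16  13  15  14  12  12  12  12  15  14  14  14  12  13  12  16  13  12  14  12  14  15
94  16  18  15  15  15  13  13  14  13  13  16  14  12  12  12  12  11  13  12  14  14  14  12  12  13  14  14  13  12  13  13  15
95  16  17  16  17  14  14  13  16  12  11  11   7  10  10   6  10   8   9   7  12  11  13  14  14  14  12  15  14  16  14  15  15
96  14  13  15  16  14  14  11  12  14  12   7  10   9   8   9  12   7   9  10   4   9   8  13  15  14  13  12  15  14  15  12  14
97  13  14  14  15  16  15  15   8   9   7   7   7   6   6   8   5   6   6   8   8   9   8   8  11  12  15  13  13  16  15  15  13
98  17  14  16  15  11  11  13  11   4   6   5  
[... 8748 characters left out ...]
 101 112 117 120 117 120 117 116 118 117
125 118 117 118 117 115 118 119 120 123 124 121 120 117 114 115 112 111 111 107 105 108 114 116 114 117 120 119 117 118 117 119 116
126 120 119 119 118 119 118 116 116 120 116 118 119 117 116 117 117 110 111 112 113 119 116 119 117 118 118 118 118 117 118 118 117
127 116 118 116 115 117 116 117 118 118 116 116 117 119 118 119 116 119 118 118 118 120 116 117 117 119 114 119 119 117 121 119 120
128 116 118 118 118 117 119 117 116 114 117 118 115 118 117 118 113 115 117 118 117 117 119 117 117 119 116 118 117 117 120 118 117
129 117 113 115 117 115 114 117 116 117 119 115 119 119 115 118 118 119 120 114 116 119 118 116 115 117 117 117 118 116 118 118 116
```

arm_command([
  [[0,0,0],[0,0,0.5],1],
  [[0,0,0],[0,0,1.2],1],
  [[0,0,0],[0,0,1.8],1],
  [[0,0,0],[0,0,2.1],1],
  [[0,0,0],[0,0,2.4],1],
  [[0,0,0],[0,0,2.6],1],
  [[0,0,0],[0,0,2.8],1],
  [[0,0,0],[0,0,2.8],1],
])

```text
clock: 13.3
position: [0.6478, 0.0509, 0.0913]
orientation: [[-0.159, 0.987, -0.0], [0.987, 0.159, 0.0], [0.0, -0.0, -1.0]]
force: [-0.3, 0.8, -4.8]
finger_gap: 0.16
```

Run:
```python
import rig
from rig import *
from h import *
o=get_obs(); print(o["clock"],o["position"],np.round(o["orientation"],4).tolist(),o["force"],o["moment"],o["finger_gap"])
p=snapshot("wrist"); cv2.imwrite("pics/w7.png",p["image"][:,:,::-1])
im=p["image"][50:250,220:420,::-1]
cv2.imwrite("pics/w7z.png",cv2.resize(im,(600,600),interpolation=cv2.INTER_CUBIC))
p=snapshot("scene")
im=p["image"][170:270,230:380,::-1]
cv2.imwrite(f"pics/s7z.png",cv2.resize(im,None,fx=5,fy=5,interpolation=cv2.INTER_CUBIC))
```

```text
13.3 [0.64781545 0.05089029 0.0913303 ] [[-0.1593, 0.9872, -0.0003], [0.9872, 0.1593, 0.0001], [0.0001, -0.0002, -1.0]] [-0.31363326  0.83633991 -4.77428777] [-0.10631908  0.02942787 -0.02332535] 0.1596873893747975
```

View pics/w7z.png

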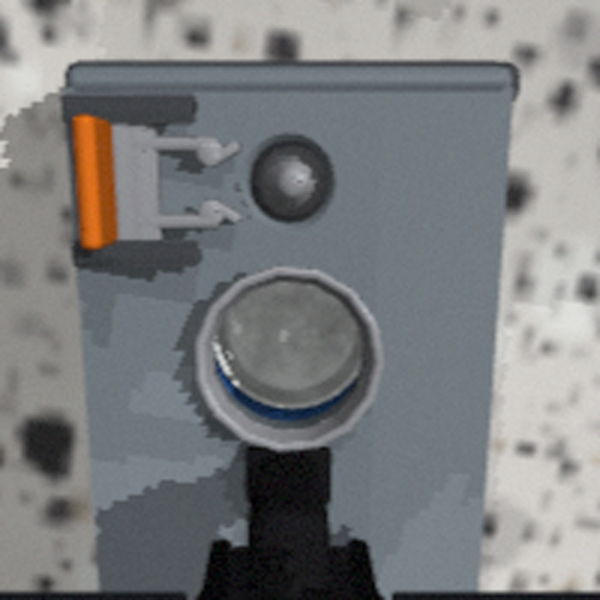

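View pics/s7z.png

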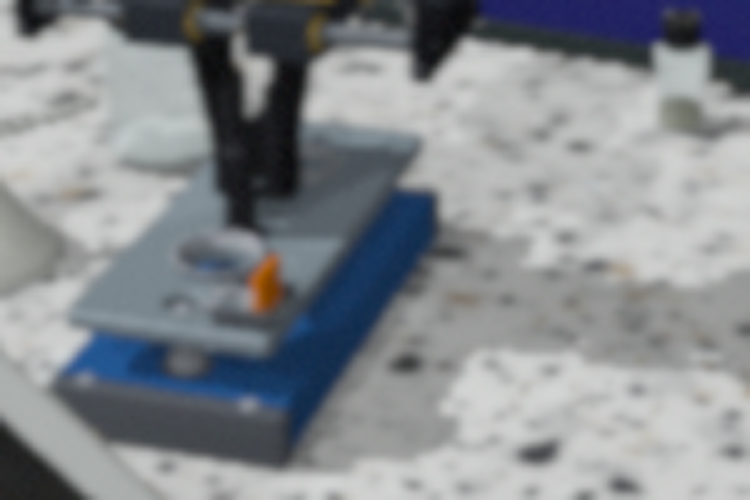

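arm_command([
  [[0,0,0],[0,0,0.3],1],
  [[0,0,0],[0,0,0.6],1],
  [[0,0,0],[0,0,0.9],1],
  [[0,0,0],[0,0,1.2],1],
  [[0,0,0],[0,0,1.4],1],
  [[0,0,0],[0,0,1.4],1],
])

```text
clock: 14.0
position: [0.6477, 0.0509, 0.0771]
orientation: [[-0.159, 0.987, -0.001], [0.987, 0.159, -0.0], [0.0, -0.001, -1.0]]
force: [0.0, -0.4, -4.0]
finger_gap: 0.152
```

Run:
```python
from rig import *
import numpy as np
o=get_obs(); print(o["clock"],np.round(o["position"],4),np.round(o["orientation"],4).tolist(),o["force"],o["moment"],o["finger_gap"])
```

```text
14.0 [0.6477 0.0509 0.0771] [[-0.1593, 0.9872, -0.0005], [0.9872, 0.1593, -0.0], [0.0, -0.0005, -1.0]] [ 0.02549646 -0.44106973 -4.02751156] [-0.03546138  0.01830705 -0.01003438] 0.1517068996699907
```

arm_command([
  [[0,0,0],[0,0,0.2],1],
  [[0,0,0],[0,0,0.4],1],
  [[0,0,0],[0,0,0.55],1],
  [[0,0,0],[0,0,0.65],1],
  [[0,0,0],[0,0,0.7],1],
  [[0,0,0],[0,0,0.7],1],
])

```text
clock: 14.6
position: [0.648, 0.0509, 0.0707]
orientation: [[-0.159, 0.987, 0.0], [0.987, 0.159, 0.0], [0.0, 0.0, -1.0]]
force: [-0.1, -0.5, -3.2]
finger_gap: 0.157
```

Run:
```python
from rig import *
import numpy as np
o=get_obs(); print(o["clock"],np.round(o["position"],4),np.round(o["orientation"],4).tolist(),o["force"],o["moment"],o["finger_gap"])
```

```text
14.6 [0.648  0.0509 0.0707] [[-0.1594, 0.9872, 0.0002], [0.9872, 0.1594, 0.0002], [0.0002, 0.0002, -1.0]] [-0.13027365 -0.51554707 -3.22201519] [-0.10854375  0.14716096  0.03787591] 0.15726247281680347
```

Almost down; press slightly until contact, then release and rise.

arm_command([
  [[0,0,0],[0,0,0.1],1],
  [[0,0,0],[0,0,0.15],1],
  [[0,0,0],[0,0,0.15],1],
  [[0,0,0],[0,0,0.15],1],
])

```text
clock: 15.0
position: [0.648, 0.0509, 0.0705]
orientation: [[-0.159, 0.987, 0.0], [0.987, 0.159, 0.001], [0.001, 0.0, -1.0]]
force: [-8.7, -0.7, 10.3]
finger_gap: 0.153
```

Run:
```python
from rig import *
import numpy as np,cv2
o=get_obs(); print(o["clock"],np.round(o["position"],4),np.round(o["orientation"],4).tolist(),o["force"],o["moment"],o["finger_gap"])
p=snapshot("wrist"); cv2.imwrite("pics/w8.png",p["image"][:,:,::-1])
im=p["image"][50:250,220:420,::-1]
cv2.imwrite("pics/w8z.png",cv2.resize(im,(600,600),interpolation=cv2.INTER_CUBIC))
```

```text
15.0 [0.648  0.0509 0.0705] [[-0.1592, 0.9872, 0.0002], [0.9872, 0.1592, 0.0008], [0.0008, 0.0003, -1.0]] [-8.69214416 -0.65895747 10.3171086 ] [-0.12547878  1.76948518 -0.00214177] 0.15324949271615537
```

View pics/w8z.png

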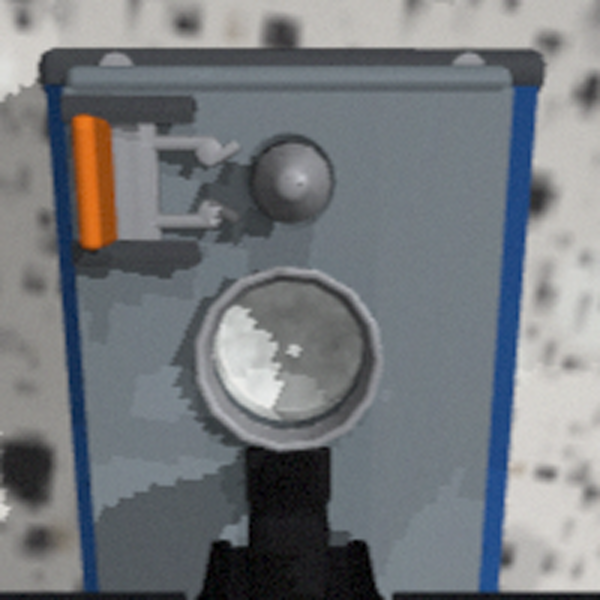

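arm_command([
  [[0,0,0],[0,0,-0.1],1],
  [[0,0,0],[0,0,-0.1],0],
  [[0,0,0],[0,0,-0.1],0],
  [[0,0,0],[0,0,-0.1],0],
  [[0,0,0],[0,0,-0.1],0],
  [[0,0,0],[0,0,-0.1],0],
  [[0,0,0],[0,0,-0.1],0],
  [[0,0,0],[0,0,-0.6],0],
  [[0,0,0],[0,0,-2],0],
  [[0,0,0],[0,0,-4.5],0],
  [[0,0,0],[0,0,-6.5],0],
  [[0,0,0],[0,0,-7.5],0],
  [[0,0,0],[0,0,-7.5],0],
  [[0,0,0],[0,0,-7.5],0],
])

```text
clock: 16.45
position: [0.6477, 0.051, 0.1436]
orientation: [[-0.159, 0.987, -0.0], [0.987, 0.159, 0.0], [0.0, -0.0, -1.0]]
force: [0.2, 1.3, -0.7]
finger_gap: 0.998
```

Run:
```python
from rig import *
import numpy as np,cv2
o=get_obs(); print(o["clock"],np.round(o["position"],4),np.round(o["orientation"],4).tolist(),o["force"],o["moment"],o["finger_gap"])
p=snapshot("wrist"); cv2.imwrite("pics/w9.png",p["image"][:,:,::-1])
im=p["image"][50:290,210:430,::-1]
cv2.imwrite("pics/w9z.png",cv2.resize(im,None,fx=2.5,fy=2.5,interpolation=cv2.INTER_CUBIC))
for t in ["clip_tab","pin_grooved","hole_clip_end","clip_seat"]:
    print(t,[(np.round(d["centre"][::-1],1).tolist(),round(d["score"],2)) for d in mark_of(p,t)[:2]])
p=snapshot("scene")
im=p["image"][170:270,230:380,::-1]
cv2.imwrite(f"pics/s9z.png",cv2.resize(im,None,fx=5,fy=5,interpolation=cv2.INTER_CUBIC))
```

```text
16.45 [0.6477 0.051  0.1436] [[-0.1594, 0.9872, -0.0004], [0.9872, 0.1594, 0.0001], [0.0002, -0.0004, -1.0]] [ 0.1518327   1.25460278 -0.73334875] [-0.08563404  0.03251336 -0.00958216] 0.9975693538121291
clip_tab [([269.0, 109.3], 0.81)]
pin_grooved [([317.8, 109.3], 0.69)]
hole_clip_end [([320.0, 110.4], 0.9)]
clip_seat [([292.7, 109.1], 0.7)]
```

View pics/w9z.png

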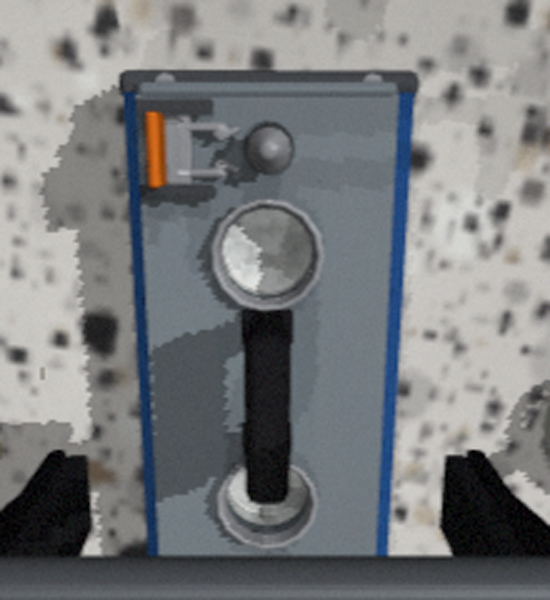

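View pics/s9z.png

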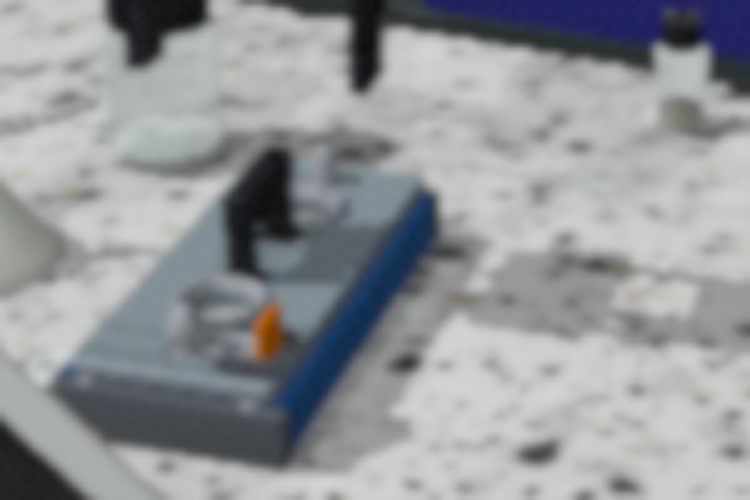

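arm_command([
  [[0,0,0],[1,-0.1,0],0],
  [[0,0,0],[3.5,-0.3,0],0],
  [[0,0,0],[6,-0.3,0],0],
  [[0,0,0],[7.6,-0.3,1],0],
  [[0,0,0],[8,-0.3,3],0],
  [[0,0,0],[8,-0.3,5],0],
  [[0,0,0],[8,-0.3,6.8],0],
  [[0,0,0],[8,-0.3,7.7],0],
  [[0,0,0],[8,-0.3,8.05],0],
  [[0,0,0],[8,-0.3,8.05],0],
  [[0,0,0],[8,-0.3,8.05],0],
])

```text
clock: 17.85
position: [0.6327, 0.1294, 0.0643]
orientation: [[-0.159, 0.987, 0.001], [0.987, 0.159, 0.0], [0.0, 0.001, -1.0]]
force: [0.2, -0.4, 0.2]
finger_gap: 0.998
```

Run:
```python
from rig import *
import numpy as np,cv2
o=get_obs(); print(o["clock"],np.round(o["position"],4),np.round(o["orientation"],4).tolist(),o["force"],o["moment"],o["finger_gap"])
p=snapshot("wrist")
im=p["image"][100:400,120:520,::-1]
cv2.imwrite("pics/w10z.png",cv2.resize(im,None,fx=2,fy=2,interpolation=cv2.INTER_CUBIC))
p=snapshot("scene")
im=p["image"][150:270,210:380,::-1]
cv2.imwrite(f"pics/s10z.png",cv2.resize(im,None,fx=4.5,fy=4.5,interpolation=cv2.INTER_CUBIC))
```

```text
17.85 [0.6327 0.1294 0.0643] [[-0.1593, 0.9872, 0.0011], [0.9872, 0.1593, 0.0004], [0.0002, 0.0012, -1.0]] [ 0.19205598 -0.37998284  0.19508405] [-0.0227172   0.0313678  -0.00346736] 0.9981016680396366
```

View pics/w10z.png

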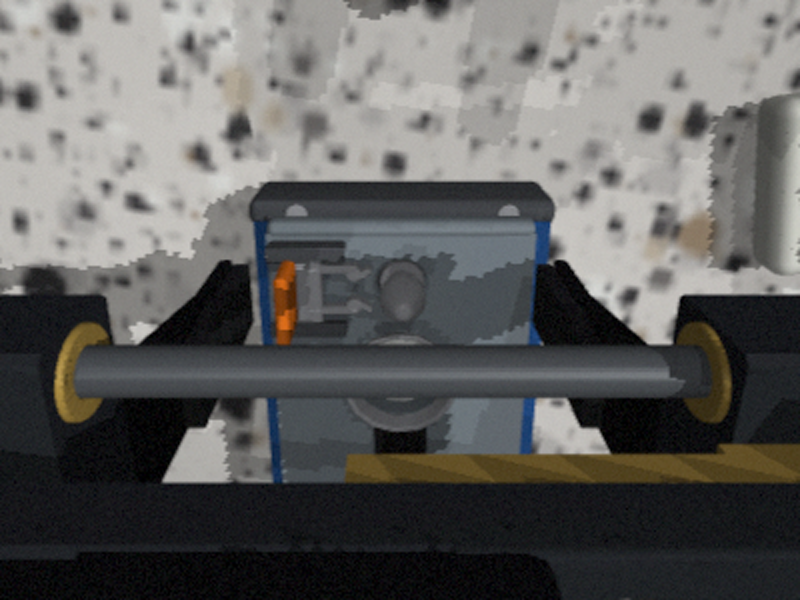

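View pics/s10z.png

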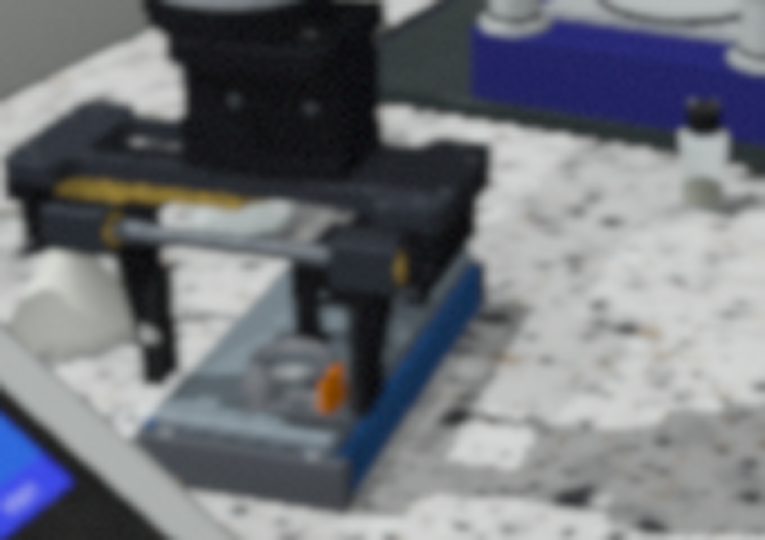

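arm_command([
  [[0,0,0],[0,0.3,0],0],
  [[0,0,0],[0,0.6,0],0],
  [[0,0,0],[0,0.9,0],0],
  [[0,0,0],[0,1.1,0],0],
  [[0,0,0],[0,1.3,0],0],
  [[0,0,0],[0,1.5,0],0],
  [[0,0,0],[0,1.7,0],0],
  [[0,0,0],[0,1.7,0],0],
])

```text
clock: 18.75
position: [0.6493, 0.1321, 0.0635]
orientation: [[-0.159, 0.987, 0.0], [0.987, 0.159, 0.0], [-0.0, 0.0, -1.0]]
force: [-0.5, 0.3, -0.2]
finger_gap: 1.0
```

Run:
```python
from rig import *
import numpy as np,cv2
o=get_obs(); print(o["clock"],np.round(o["position"],4),np.round(o["orientation"],4).tolist(),o["force"],o["moment"],o["finger_gap"])
p=snapshot("wrist")
im=p["image"][180:310,220:420,::-1]
cv2.imwrite("pics/w11z.png",cv2.resize(im,None,fx=4,fy=4,interpolation=cv2.INTER_CUBIC))
```

```text
18.75 [0.6493 0.1321 0.0635] [[-0.1593, 0.9872, 0.0002], [0.9872, 0.1593, 0.0], [-0.0, 0.0002, -1.0]] [-0.48597974  0.28039412 -0.16789194] [-0.11392752  0.08135803  0.02529267] 0.9998112048956098
```

View pics/w11z.png

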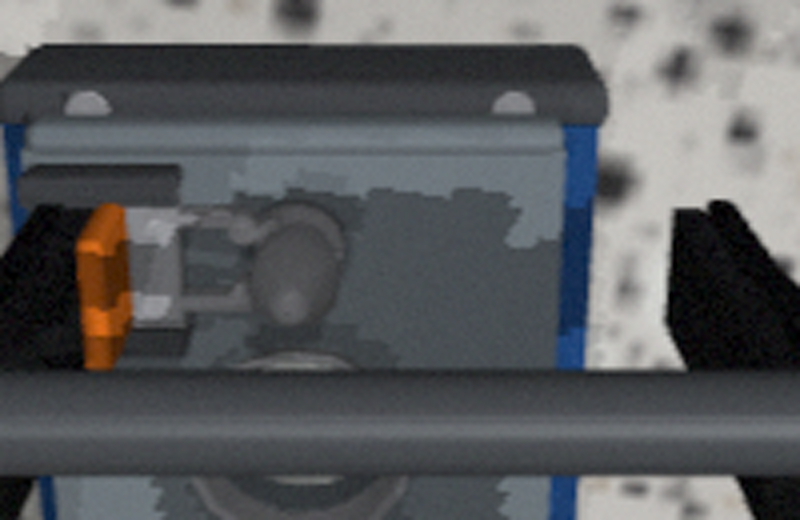

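arm_command([
  [[0,0,0],[0,0.2,0],0],
  [[0,0,0],[0,0.4,0],0],
  [[0,0,0],[0,0.6,0],0],
  [[0,0,0],[0,0.8,0],0],
  [[0,0,0],[0,1,0],0],
  [[0,0,0],[0,1.1,0],0],
  [[0,0,0],[0,1.2,0],0],
  [[0,0,0],[0,1.2,0],0],
])

```text
clock: 19.6
position: [0.6613, 0.1341, 0.0636]
orientation: [[-0.159, 0.987, 0.001], [0.987, 0.159, 0.0], [0.0, 0.001, -1.0]]
force: [-0.4, 0.9, -0.1]
finger_gap: 1.0
```

Run:
```python
from rig import *
import numpy as np,cv2
o=get_obs(); print(o["clock"],np.round(o["position"],4),o["force"],o["moment"],o["finger_gap"])
p=snapshot("wrist")
im=p["image"][180:310,220:420,::-1]
cv2.imwrite("pics/w12z.png",cv2.resize(im,None,fx=4,fy=4,interpolation=cv2.INTER_CUBIC))
```

```text
19.6 [0.6613 0.1341 0.0636] [-0.35181082  0.92689405 -0.13151829] [-0.06941369  0.05647863 -0.02392886] 1.0002957744941297
```

View pics/w12z.png

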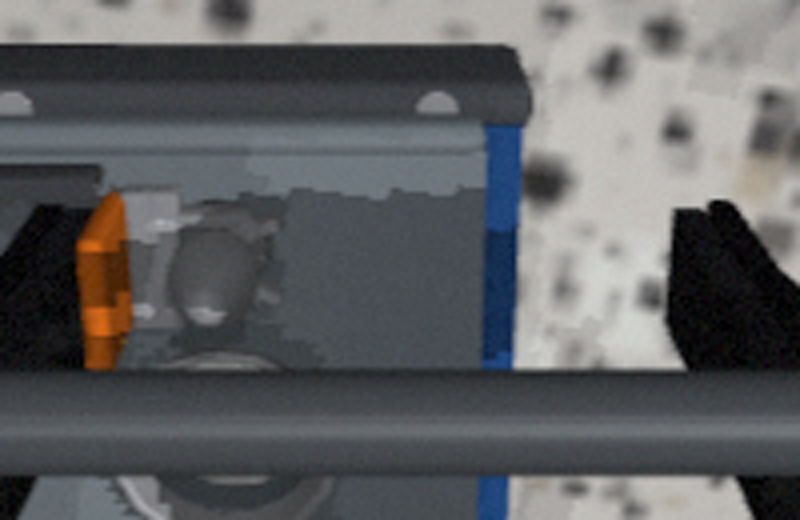

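arm_command([
  [[0,0,0],[0,0.05,0],0],
  [[0,0,0],[0,0.1,0],0],
  [[0,0,0],[0,0.15,0],0],
  [[0,0,0],[0,0.2,0],0],
  [[0,0,0],[0,0.2,0],0],
])

```text
clock: 20.15
position: [0.6627, 0.1344, 0.0635]
orientation: [[-0.159, 0.987, -0.0], [0.987, 0.159, 0.0], [0.0, -0.0, -1.0]]
force: [-1.1, 0.6, 0.1]
finger_gap: 0.998
```

arm_command([
  [[0,0,0],[0,0.05,0],0],
  [[0,0,0],[0,0.1,0],0],
  [[0,0,0],[0,0.15,0],0],
  [[0,0,0],[0,0.15,0],0],
])

```text
clock: 20.55
position: [0.663, 0.1344, 0.0633]
orientation: [[-0.159, 0.987, -0.003], [0.987, 0.159, -0.0], [0.0, -0.003, -1.0]]
force: [-8.9, -0.4, 5.3]
finger_gap: 1.003
```

arm_command([
  [[0,0,0],[0,0.05,0],0],
  [[0,0,0],[0,0.1,0],0],
  [[0,0,0],[0,0.1,0],0],
])

```text
clock: 20.85
position: [0.6632, 0.1344, 0.0632]
orientation: [[-0.159, 0.987, -0.005], [0.987, 0.159, -0.0], [0.001, -0.005, -1.0]]
force: [-12.4, -2.6, 8.1]
finger_gap: 1.004
```

Run:
```python
from rig import *
import numpy as np,cv2
o=get_obs(); print(o["clock"],np.round(o["position"],4),o["force"],o["moment"],o["finger_gap"])
p=snapshot("wrist")
im=p["image"][180:310,220:420,::-1]
cv2.imwrite("pics/w13z.png",cv2.resize(im,None,fx=4,fy=4,interpolation=cv2.INTER_CUBIC))
```

```text
20.85 [0.6632 0.1344 0.0632] [-12.35997412  -2.55018103   8.10322977] [-0.54530951  3.22987853 -0.01184836] 1.003562913719245
```

View pics/w13z.png

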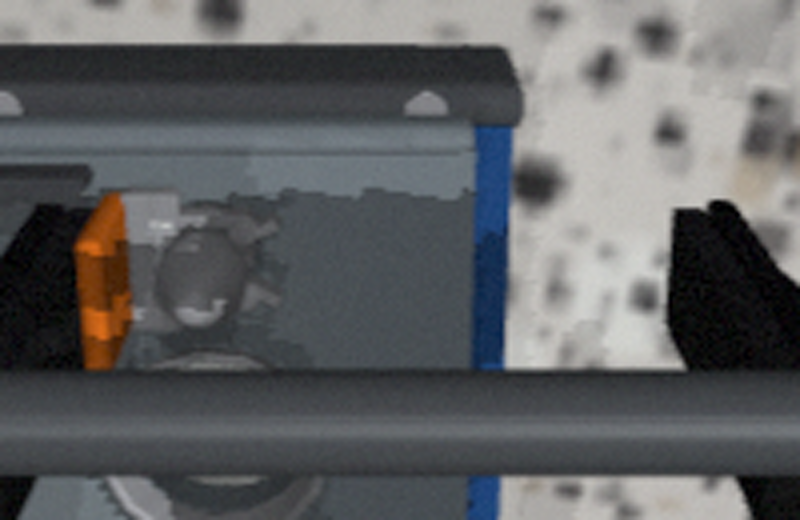

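arm_command([
  [[0,0,0],[0,0.1,0],0],
  [[0,0,0],[0,0.2,0],0],
  [[0,0,0],[0,0.2,0],0],
])

```text
clock: 21.2
position: [0.6634, 0.1344, 0.063]
orientation: [[-0.159, 0.987, -0.009], [0.987, 0.159, -0.001], [0.001, -0.009, -1.0]]
force: [-21.3, -2.7, 14.6]
finger_gap: 0.999
```

Firm stop at 21 N. Retract and raise.

arm_command([
  [[0,0,0],[0,-0.2,0],0],
  [[0,0,0],[0,-0.6,0],0],
  [[0,0,0],[0,-1,0],0],
  [[0,0,0],[0,-1.4,0],0],
  [[0,0,0],[0,-1.8,0],0],
  [[0,0,0],[0,-1.8,-1],0],
  [[0,0,0],[0,-1.8,-3],0],
  [[0,0,0],[-2,-2.5,-5.5],0],
  [[0,0,0],[-5,-3,-8],0],
  [[0,0,0],[-8,-3,-10],0],
  [[0,0,0],[-8.5,-3,-11],0],
  [[0,0,0],[-8.5,-3,-11],0],
  [[0,0,0],[-8.5,-3,-11],0],
])

```text
clock: 22.5
position: [0.651, 0.0477, 0.1732]
orientation: [[-0.161, 0.987, -0.0], [0.987, 0.161, 0.001], [0.001, -0.0, -1.0]]
force: [0.3, -0.1, 0.1]
finger_gap: 1.0
```

Run:
```python
from rig import *
from h import *
o=get_obs(); print(o["clock"],np.round(o["position"],4),o["force"],o["finger_gap"])
p=snapshot("wrist"); cv2.imwrite("pics/w14.png",p["image"][:,:,::-1])
im=p["image"][60:200,240:440,::-1]
cv2.imwrite("pics/w14z.png",cv2.resize(im,None,fx=4,fy=4,interpolation=cv2.INTER_CUBIC))
for t in ["clip_tab","pin_grooved","hole_clip_end","clip_seat"]:
    r=mark_of(p,t)
    print(t,[(np.round(d["centre"][::-1],1).tolist(),round(d["score"],2), cast(p,np.array(d["centre"])[::-1],.05 if t=="clip_tab" else .036).round(4).tolist()) for d in r[:2]])
p=snapshot("scene"); cv2.imwrite("pics/s14.png",p["image"][:,:,::-1])
im=p["image"][170:270,230:380,::-1]
cv2.imwrite(f"pics/s14z.png",cv2.resize(im,None,fx=5,fy=5,interpolation=cv2.INTER_CUBIC))
```

```text
22.5 [0.651  0.0477 0.1732] [ 0.271658   -0.05756336  0.14328398] 0.9995779181109501
clip_tab [([296.3, 104.2], 0.75, [0.6206, 0.1281, 0.05])]
pin_grooved [([313.2, 107.5], 0.91, [0.6353, 0.1277, 0.036]), ([314.9, 187.9], 0.69, [0.649, 0.0529, 0.036])]
hole_clip_end [([312.1, 104.7], 0.72, [0.6339, 0.13, 0.036]), ([469.4, 78.1], 0.31, [0.7681, 0.1746, 0.036])]
clip_seat [([314.5, 104.5], 0.75, [0.6361, 0.1305, 0.036])]
```

View pics/w14z.png

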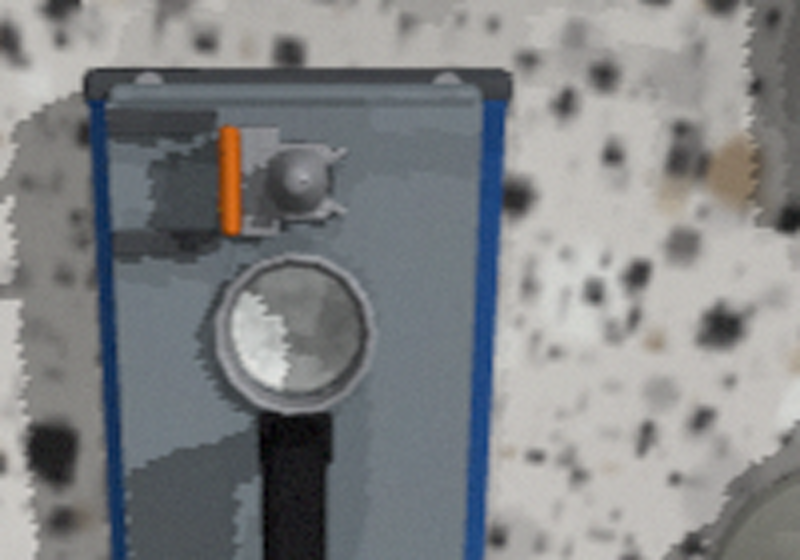

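View pics/s14z.png

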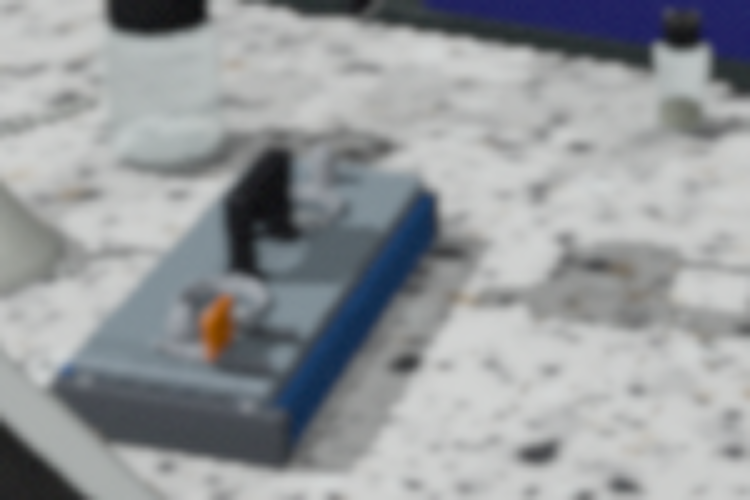

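View pics/w14.png

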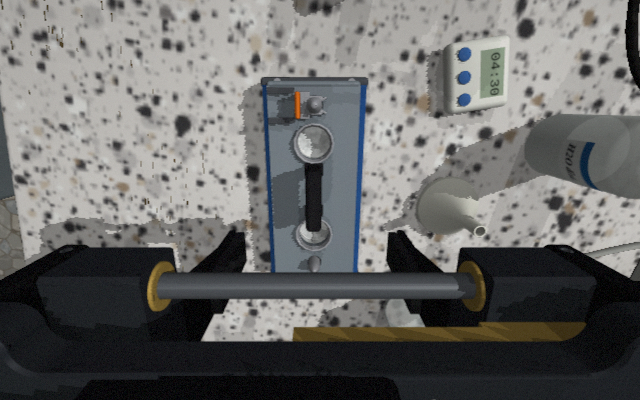

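```bash
python3 -c "
from rig import *
job_done(); o=get_obs(); print(o['clock'],o['force'])"
```

```text
the job is handed in; nothing more can be done
the job is handed in; nothing more can be done
```

The filling template is fitted flat on the cup stand with both guide pins through its holes. The spring clip is pushed home round the grooved pin, and I handed the job in with the gripper clear of everything at about 23 s.

- **Fit:** I gripped the template by its handle and aligned it over the pins by looking through the clip-end hole with the wrist camera. It went down without side force. The tool height when seated matched the block top plus the grip height (70.5 mm). The pictures show it flat, with a pin in each hole.
- **Clip:** I pushed the orange tab with one open finger. The force stayed low through the travel, then rose to 21 N with almost no further movement, which I took as the home stop. After I let go, the tab face measured about 16.4 mm from the pin axis; home would be about 16 mm. The fork arms show past the pin, and the networks put the clip seat within about 3 mm of the pin. I did not see a clear force peak for the snap itself, because I only read the force between moves.
- **Bystanders:** I planned the path clear of them and felt no contact. The last pictures show the timer, funnel, jar and black-capped vial upright. I did not check the white- and red-capped vials again after the clip push.
- **Disagreements:** The first stand position differed by up to 12 mm between the scene and top cameras. I settled it with close wrist-camera views.

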